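# Clamp a connector module in the screwing fixture

### The arm

A 6-joint arm with a two-finger parallel gripper is mounted at the origin on the work surface. World frame = base frame: x ahead of the robot, y to its left, z up, the work surface at z = 0. Lengths are in mm, angles in rad, forces in N, time in s.
With the tool pointing down it reaches from about 350 to 975 mm from the base axis. Payload 7.1 kg.
Tool frame: the origin (TCP) lies at the very end of the fingers, on their centre line; the grasp point (between the pads) lies 19 mm behind it (ctrl.pinch_z is the z of the grasp point in the tool frame, in mm); z points along the fingers, y is the direction in which the jaws open and shut (so a half turn about z gives the same grasp; the last joint's range is limited). The gripper opens to 88 mm and grips with 3 to 60 N. Pads are 20 mm wide; open, the fingers measure 115 mm over their backs; the gripper's body (75 mm by 178 mm) begins 61 mm behind the grasp point.
Start: joints at [1.1, 0.423, 1.63, -0, 1.089, -0.019], TCP at [272.833, 562.287, 222.675] pointing down, gripper open.
Joint ranges: [-3, 3], [-0.9, 2.11], [0.09, 2.58], [-1.31, 4.45], [0.11, 2.69], [-2.54, 2.54]. Speed limits (rad/s): [2.39, 2.39, 3.01, 3.14, 3.14, 3.14].

### API

Orientations are given as a rotation vector (axis times angle).
In Python, from workcell import get_obs, optics, ctrl gives the robot as it stands.
- The arm moves only by the shell command python3 -m jog 'ROWS'. ROWS is a JSON object of lists of equal length, an entry for each row: "delta_rot": the turn, a rotation vector about the tool's x, y, z in rad, a list of three; "translation": the shift along the tool's x, y, z in mm, a list of three; "hand": the opening, from -1 (shut) to 1 (fully open). In form: {"delta_rot": [[rx, ry, rz], ...], "translation": [[x, y, z], ...], "hand": [hand, ...]}. A call has 1 to 5 rows; each row is the pose to reach, as a shift and turn from the pose commanded when the call began, along the tool's axes at that moment; what a row does not reach only later rows make up. A row lasts 1/10 s, in which the tool goes at most 50 mm and 8.59 degrees, less where a joint would pass 70% of its speed; a pose out of reach is approached as far as the arm can. A call with a gripper value outside its range is refused whole. The fingers move at their own pace and stop on an object; the grip force is fixed at half the most. Time passes only in rows, so rows that repeat a pose let the fingers close. It gives the time, the measured TCP pose, the force and the opening at its end, in the units of the state.
- get_obs(): the state, without advancing time (a new reading comes with each control period).
- optics.get_image(name): name is "side" or "top"; returns the picture (480x640x3 uint8, red, green, blue); there is no depth.
- optics.calibration(name): a dict with "intrinsics" (3x3 intrinsics, pixels), "k1" (the pictures are not rectified: a ray, as slopes to the right and down, at radius r is drawn at 1 + k1 r^2 times it, then the intrinsics apply), "cam_to_world" (4x4, takes a point from camera to world coordinates). Camera axes: x right, y up, looking along -z (the intrinsics and any distortion apply to the point x, -y, -z); pixel columns grow to the right and rows downward; lengths in mm; the calibration is good to about 2 mm. A picture is of the moment at which its call begins. calibration takes no time and is no camera call.
- ctrl.close_job(): hands the job in, once; it reports no verdict.
The state is a dict: "t": time; "qpos": joint angles; "qvel": joint speeds; "joint_torque": joint torques, N m; "ee_pos": TCP position; "orientation": TCP orientation; "ft_force": force on the tool from outside, world axes, zero at the start; "moment": the same for the moment, N m; "width": finger opening in mm.
Only numpy, scipy, OpenCV 4.12 (cv2) and the standard library are available. Lean on these libraries where they do the work, as an engineer would, in place of code of your own. Each camera call takes 0.05 s, during which the arm holds its last target. There are 200 camera calls.

### The job

Load the white module with the gold jack into the blue channel of the clamping fixture, plain end first and top up, and slide it fully home against the blue stop. Then push the red toggle-clamp handle down over its dead point to its end stop, so that the orange pad holds the module when you let go; where the stop comes differs from clamp to clamp, so feel for it and never put more than 25 N on the handle. Leave everything else on the counter where it lies.

Things in the scene. Friction and masses are not known exactly. Their poses are not given: they have to be found in the camera images.
- fixture: Clamping fixture fixed to the counter: aluminium plate 205 x 100 x 12 mm (x = -115 to 90) with a blue channel and a toggle clamp. Origin at counter level under the face of the blue stop; x points along the channel into the stop, y across, z up. Channel: floor at z = 12 mm, open end x = -100, stop face x = 0; rails' inner faces y = +-17.5 mm, 8 mm thick, tops at z = 20 mm with rounded edges; open above.
- stop (a point): Middle of the blue stop's face, 25 mm above the counter, axes as the fixture's. The stop is 14 mm thick, 42 mm wide, its top 38 mm above the counter. The clamp pad comes down on the channel's centre line 18 mm before this face (at fixture x = -18). Until the clamp is moved the raised steel arm and pad reach out to fixture x = -22 mm (lower the module behind that), underside above z = 70 mm, all below z = 130 mm.
- clamp_pivot (a point): Handle hinge of the toggle clamp, at fixture x = 24, y = 0, z = 117 mm, between two steel cheeks (x = 14 to 58, 34 mm over both, tops at z = 126 mm); hinge axis along the fixture's y. Resistance to the handle at the grip: about 1 N free play, then 1 to 3 N, then, once the pad meets the module, up to 8 to 12 N, falling to nothing at the dead point; the end stop comes about 4 degrees past it.
- handle: Toggle-clamp handle: bar with red grip 18 mm thick (45 to 108 mm from the hinge; 10 mm rod below). Origin at the hinge, its x along the bar to the ball. It points to fixture +x, at the start 45 to 93 degrees above level, and is pushed down. Home, a springy end stop (about 7 N/mm at the grip), lies 13 below to 25 degrees above level, different each time and not shown by the start. Let go too early, it springs back.
- handle_knob (a point): Centre of the red ball at the end of the handle, 115 mm from the pivot; ball diameter 22 mm.
- pad: Orange round pad of the clamp, 18 mm in diameter and 10 mm thick, on a stiff spring; its origin is the centre of its pressing face, its z axis points away from the pressed side (up when clamped). With the clamp home on the seated module it presses with about 40 N.
- module_mid (a point): Loose module to be clamped: a white rectangular metal box 70 mm long (its x), 30 mm wide (its y), 36 mm high (its z), 220 g, with a gold threaded jack (15 mm diameter, sticking out 17 mm) in the middle of its rear, -x, end. This point is the centre of the box, 18 mm above its underside; x points to the plain end, z up. Starts upright on the counter with its plain end roughly facing the fixture.
- module_nose (a point): Centre of the plain end face (+x) of the white module, 35 mm ahead of its centre, same axes.
- module: The same white module; this origin is the centre of the underside of the box.
- spare_mid (a point): Centre of a black plastic module of the same shape and size lying loose nearby (it and the white one may swap places). Not needed: leave it.
- screwdriver: Loose screwdriver with blue handle, 170 mm, on the counter beyond the fixture. Leave it.
- wrench: Loose steel wrench, 130 mm, lying beyond the handle end of the fixture. Leave it.
- jar: Glass jar of gold connectors, 60 mm in diameter, 45 mm high. Leave it.
- adapter_a: Steel adapter standing upright, 22 mm in diameter, 32 mm high. Leave it.
- adapter_b: Brass adapter standing upright, 22 mm in diameter, 32 mm high. Leave it.
Things that resemble listed ones, but are neither listed nor needed, are in the scene too. Leave any green or turquoise look-alike of the fixture alone.

How it is judged (in metres and radians):
On the way, in this order (a step that is already met when the one before it is completed fails the run):
1. the white module sits in the channel, plain end against the stop, let go, with the clamp still open (x of module_nose in the frame of fixture between -0.0025 and 0.002 m and y of module_nose in the frame of fixture between -0.005 and 0.005 m and x of module_mid in the frame of fixture below -0.032 m and z of module_mid in the frame of fixture between 0.027 and 0.0325 m and angle between module_mid's own z axis and vertical below 0.06 rad and contact force between the fingers and module below 0.1 N and contact force between pad and module below 0.5 N), for 0.2 s.
2. the pad presses on the module (x of module_nose in the frame of fixture between -0.0025 and 0.002 m and y of module_nose in the frame of fixture between -0.005 and 0.005 m and x of module_mid in the frame of fixture below -0.032 m and z of module_mid in the frame of fixture between 0.027 and 0.0325 m and angle between module_mid's own z axis and vertical below 0.06 rad and contact force between pad and module above 15 N), for 0.2 s.
At the end, for the whole second after the job is handed in: The white module lies flat and upright in the channel, its plain end within 2.5 mm of the stop face and within 5 mm of the channel's centre line, at rest, and the pad presses on it with more than 15 N with the handle let go (all of step 2 and linear speed of module below 0.01 m/s); the robot touches nothing.
It fails at once if more than 25 N on the clamp handle (contact force between anything else and handle above 25 N).
It fails at once if another loose thing moved by more than 30 mm (distance of any of spare_mid, screwdriver, wrench, jar, adapter_a, adapter_b from where it was at the start of the episode above 0.03 m).
It also fails if it takes over 72 s, if anything falls off the work surface, if the arm or the gripper's body presses on something with over 40 N, if the wrist force passes 120 N, or if a joint passes its speed limit or range.

## Working session

There is one attempt and no reset: what is moved stays moved. The work goes in short steps, Python scripts to look and compute and a shell command to move; the robot and the scene stay as the last step left them, time stands still between calls to the robot, and variables do not carry over. Pictures are saved under pics/ and viewed, about 8 in all and at most 12, crops included, and the job is handed in when it is done.

```bash
mkdir -p pics; ls; python3 - <<'E'
from workcell import get_obs, optics, ctrl
import cv2, numpy as np
for n in("side","top"):
    im=optics.get_image(n); cv2.imwrite(f"pics/{n}0.png",im[:,:,::-1]); c=optics.calibration(n); print(n,np.round(c["intrinsics"],1).tolist(),c["k1"],np.round(c["cam_to_world"],3).tolist())
o=get_obs(); print({k:np.round(v,3).tolist() for k,v in o.items()}, ctrl.pinch_z)
E
```

```text
pics
side [[442.6, 0.0, 312.0], [0.0, 442.6, 247.4], [0.0, 0.0, 1.0]] -0.03222292686699711 [[0.96, 0.136, -0.246, 335.464], [-0.28, 0.527, -0.803, -705.862], [0.021, 0.839, 0.543, 592.984], [0.0, 0.0, 0.0, 1.0]]
top [[543.2, 0.0, 324.4], [0.0, 543.2, 240.8], [0.0, 0.0, 1.0]] 0.002271305028229929 [[0.008, 0.992, -0.122, 354.467], [-1.0, 0.01, 0.017, -23.986], [0.018, 0.122, 0.992, 1369.477], [0.0, 0.0, 0.0, 1.0]]
{'t': 0.1, 'qpos': [1.1, 0.424, 1.631, 0.0, 1.089, -0.019], 'qvel': [-0.0, -0.002, -0.002, 0.001, 0.001, -0.001], 'joint_torque': [-0.001, -54.561, -27.432, 0.064, 0.019, -0.0], 'ee_pos': [272.623, 561.869, 221.978], 'orientation': [-0.704, -3.061, 0.002], 'ft_force': [-0.245, 0.233, 1.562], 'moment': [-0.002, -0.017, 0.044], 'width': 87.698} -18.700000000000003
```

View pics/top0.png

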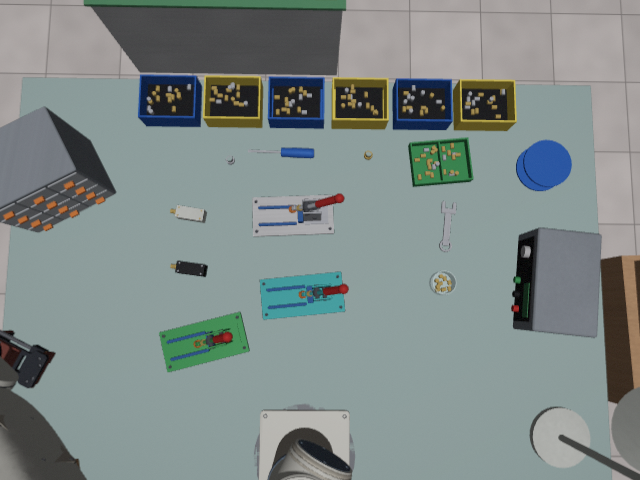

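View pics/side0.png

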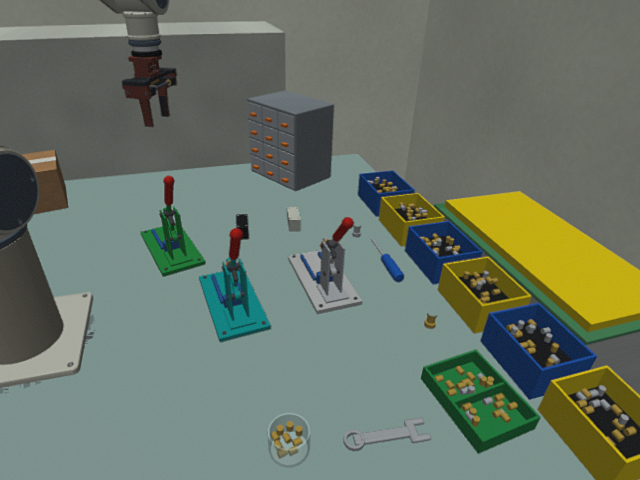

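```bash
cat > h.py <<'E'
import numpy as np, cv2
from workcell import get_obs, optics, ctrl
def ray(n,uv):
    c=optics.calibration(n);K=np.array(c["intrinsics"]);T=np.array(c["cam_to_world"])
    p=cv2.undistortPoints(np.array([[uv]],float),K,np.array([c["k1"],0,0,0,0.]))[0,0]
    return T[:3,3],T[:3,:3]@np.array([p[0],-p[1],-1])
def plane(n,uv,z):
    o,d=ray(n,uv);return o+d*(z-o[2])/d[2]
def tri(uvt,uvs):
    a,d=ray("top",uvt);b,e=ray("side",uvs)
    s=np.linalg.lstsq(np.stack([d,-e],1),b-a,rcond=None)[0]
    p,q=a+s[0]*d,b+s[1]*e;return (p+q)/2,np.linalg.norm(p-q)
def proj(n,P):
    c=optics.calibration(n);K=np.array(c["intrinsics"]);T=np.array(c["cam_to_world"])
    p=T[:3,:3].T@(np.array(P,float)-T[:3,3]);s=np.array([p[0],-p[1]])/-p[2];s=s*(1+c["k1"]*s@s)
    return K[:2,:2]@s+K[:2,2]
def crop(im,u,v,w,h,s,f):
    cv2.imwrite(f,cv2.resize(im[v:v+h,u:u+w],None,fx=s,fy=s,interpolation=cv2.INTER_CUBIC))
E
python3 - <<'E'
from h import *
t=cv2.imread("pics/top0.png")
crop(t,160,180,200,110,4,"pics/c1.png")
hsv=cv2.cvtColor(t,cv2.COLOR_BGR2HSV)
# white module
print(t[205:224,188].tolist())
b=cv2.inRange(hsv,(105,120,40),(125,255,255))
n,l,s,c=cv2.connectedComponentsWithStats(b[185:250,245:345])
for i in range(1,n):
    if s[i,4]>15: 
        pts=np.argwhere(l==i)[:,::-1].astype(np.float32)+[245,185]; print(s[i],cv2.minAreaRect(pts.astype(np.float32)))
for nm in("top","side"):
    g=cv2.cvtColor(cv2.imread(f"pics/{nm}0.png"),cv2.COLOR_BGR2HSV)
    r=cv2.inRange(g,(0,150,60),(6,255,255))|cv2.inRange(g,(174,150,60),(180,255,255))
    n,l,s,c=cv2.connectedComponentsWithStats(r)
    for i in range(1,n):
        if s[i,4]>60: print(nm,s[i],c[i])
E
```

```text
[[157, 158, 141], [142, 143, 130], [164, 167, 163], [175, 178, 176], [174, 178, 176], [176, 179, 177], [177, 180, 178], [176, 179, 178], [176, 179, 177], [177, 180, 179], [175, 179, 177], [175, 180, 177], [175, 178, 176], [147, 151, 149], [99, 102, 100], [124, 125, 114], [151, 153, 138], [157, 159, 143], [157, 158, 142]]
[14 21 30  3 63] ((273.5, 207.0), (2.0, 29.0), 90.0)
[53 26  6 12 56] ((300.5, 216.5), (5.0, 11.0), 0.0)
[14 38 37  3 77] ((277.0, 224.0), (2.0, 36.0), 90.0)
top [315 194  29  13 194] [329.63917526 200.5       ]
top [323 285  25  10 169] [335.47337278 289.73964497]
top [213 332  19  11 143] [222.64335664 337.58041958]
side [164 176  10  29 197] [168.07106599 189.09137056]
side [333 217  20  24 210] [342.83333333 228.14285714]
side [230 228  13  32 279] [234.90322581 241.99283154]
```

View pics/c1.png

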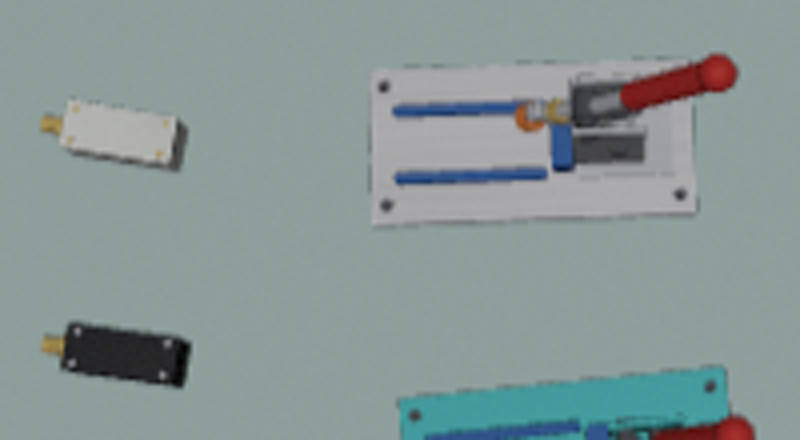

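```bash
cat > m.py <<'E'
from h import *
def measure(tag):
    t=cv2.imread(f"pics/top{tag}.png")
    hsv=cv2.cvtColor(t,cv2.COLOR_BGR2HSV)
    b=cv2.inRange(hsv,(105,120,40),(125,255,255)); 
    L=[]
    for r0,r1 in((203,213),(219,229)):
        m=np.argwhere(b[r0:r1,255:297])[:,::-1]+[255,r0]
        P=np.array([plane("top",p,20)[:2] for p in m.astype(float)]); L.append(P)
        vx,vy,x,y=cv2.fitLine(P.astype(np.float32),cv2.DIST_HUBER,0,.01,.01).ravel()
        if vy>0: vx,vy=-vx,-vy
        s=P@[vx,vy]; print("rail",np.degrees(np.arctan2(vy,vx)),x,y,"start",P[s<s.min()+3].mean(0),"n",len(P))
    sat=hsv[:,:,1]
    w=((sat<14)&(hsv[:,:,2]>120)).astype(np.uint8)
    plate=w.copy();plate[:, :250]=0;plate[:,345:]=0;plate[:188]=0;plate[245:]=0
    c=max(cv2.findContours(plate,0,2)[0],key=cv2.contourArea); R=cv2.boxPoints(cv2.minAreaRect(c))
    print("plate",[plane("top",p,12)[:2].round(1).tolist() for p in R], R.round(1).tolist())
    Q=np.array([plane("top",p,12)[:2] for p in R]);print("centre",Q.mean(0))
def module(im,box,z=36,thr=150,smax=14):
    u0,v0,u1,v1=box
    hsv=cv2.cvtColor(im,cv2.COLOR_BGR2HSV)
    w=((hsv[:,:,1]<smax)&(hsv[:,:,2]>thr)).astype(np.uint8);m=np.zeros_like(w);m[v0:v1,u0:u1]=w[v0:v1,u0:u1]
    c=max(cv2.findContours(m,0,2)[0],key=cv2.contourArea)
    P=np.array([plane("top",p,z)[:2] for p in c[:,0].astype(float)],np.float32)
    return cv2.minAreaRect(P)
E
python3 - <<'E'
from m import *
measure("0"); t=cv2.imread("pics/top0.png")
(c,s,a)=module(t,(165,195,215,230));print("module",c,s,a)
# knob: far-end blob tips
print("knob", tri((339,198.2),(348,222.5)))
E
```

```text
rail -87.09388 605.685 78.38638 start [603.98135088 117.57582572] n 63
rail -88.4647 562.28577 86.84638 start [560.7116645  116.61943878] n 77
plate [[632.4, 139.5], [642.6, -65.3], [541.7, -69.6], [531.9, 133.4]] [[251.39999389648438, 197.0], [332.1000061035156, 193.89999389648438], [333.6000061035156, 233.1999969482422], [252.89999389648438, 236.1999969482422]]
centre [587.13321332  34.5266442 ]
module (587.1232299804688, 289.8271179199219) (68.58930969238281, 29.10694694519043) 81.74301147460938
knob (array([592.85828794, -74.72830542, 207.36438876]), np.float64(2.2112031970891626))
```

```bash
cat > g.py <<'E'
import sys
from h import *
from scipy.spatial.transform import Rotation as R
FO=np.array([587.7,22.0,0.]);FY=-87.3
def fr(yaw): return R.from_euler('z',yaw,degrees=True)
def tool(yaw,tilt):  # tool x backward, y = frame y, z down, leaning so body goes back by tilt
    s,c=np.sin(np.radians(tilt)),np.cos(np.radians(tilt))
    M=np.array([[-c,0,s],[0,1,0],[-s,0,-c]]);   # columns x,y,z
    assert abs(np.linalg.det(M)-1)<1e-6
    return fr(yaw)*R.from_matrix(M)
def delta(P,Rt):
    o=get_obs();p=np.array(o["ee_pos"]);r=R.from_rotvec(o["orientation"])
    print("t",round(o["t"],2),"at",p.round(1),"F",np.round(o["ft_force"],1),"w",round(float(o["width"]),1),"q",np.round(o["qpos"],2))
    print("world goal",np.round(P,1),"translation",r.inv().apply(P-p).round(1).tolist(),"delta_rot",(r.inv()*Rt).as_rotvec().round(3).tolist())
def fix(l): return FO+fr(FY).apply(l)
def tofix(p): return fr(FY).inv().apply(np.array(p)-FO)
E
python3 - <<'E'
from g import *
MO=np.array([587.1,289.8,0]);delta(MO+fr(-98.3).apply([-6.6,0,90]),tool(-98.3,20))
E
```

```text
t 0.1 at [272.6 561.9 222. ] F [-0.2  0.2  1.6] w 87.7 q [ 1.1   0.42  1.63  0.    1.09 -0.02]
world goal [588.1 296.3  90. ] translation [-399.7, -101.0, 132.1] delta_rot [0.219, -0.3, 1.25]
```

```bash
python3 -m jog '{"delta_rot":[[0.219,-0.3,1.25],[0.219,-0.3,1.25],[0.219,-0.3,1.25],[0.219,-0.3,1.25],[0.219,-0.3,1.25]],"translation":[[-80,-20,10],[-160,-40,30],[-240,-60,50],[-320,-80,70],[-400,-101,80]],"hand":[1,1,1,1,1]}'
python3 - <<'E'
from g import *
MO=np.array([587.1,289.8,0]);delta(MO+fr(-98.3).apply([-6.6,0,90]),tool(-98.3,20))
E
```

```text
t: 0.6
ee_pos: [461.5, 403.3, 173.8]
orientation: [1.664, 2.489, -0.24]
ft_force: [0.4, 0.9, 0.1]
width: 87.9
t 0.6 at [461.5 403.3 173.8] F [0.4 0.9 0.1] w 87.9 q [ 0.78  0.52  1.61 -0.18  1.15  0.48]
world goal [588.1 296.3  90. ] translation [-127.6, 81.5, 107.4] delta_rot [0.092, -0.127, 0.526]
```

```bash
python3 -m jog '{"delta_rot":[[0.092,-0.127,0.526],[0.092,-0.127,0.526],[0.092,-0.127,0.526],[0.092,-0.127,0.526],[0.092,-0.127,0.526]],"translation":[[-40,25,30],[-80,50,60],[-120,80,90],[-128,81,107],[-128,81,107]],"hand":[1,1,1,1,1]}'
python3 - <<'E'
from g import *
MO=np.array([587.1,289.8,0]);delta(MO+fr(-98.3).apply([-6.6,0,70]),tool(-98.3,20))
for n in("top","side"):cv2.imwrite(f"pics/{n}1.png",optics.get_image(n)[:,:,::-1])
E
```

```text
t: 1.1
ee_pos: [587.9, 294.2, 86.8]
orientation: [2.185, 1.89, -0.392]
ft_force: [-0.7, -0.4, -0.2]
width: 87.8
t 1.1 at [587.9 294.2  86.8] F [-0.7 -0.4 -0.2] w 87.8 q [ 0.57  0.74  1.46 -0.28  1.19  0.85]
world goal [588.1 296.3  70. ] translation [7.8, -0.1, 15.1] delta_rot [-0.004, 0.003, 0.001]
```

```bash
python3 -m jog '{"delta_rot":[[0,0,0],[0,0,0],[0,0,0],[0,0,0],[0,0,0]],"translation":[[7,0,18],[14,0,36],[21,0,54],[26.5,0,66.5],[26.5,0,66.5]],"hand":[1,1,1,1,1]}'
python3 - <<'E'
from g import *
MO=np.array([587.1,289.8,0]);delta(MO+fr(-98.3).apply([-6.6,0,14.5]),tool(-98.3,20))
E
python3 -m jog '{"delta_rot":[[0,0,0],[0,0,0],[0,0,0],[0,0,0],[0,0,0]],"translation":[[0,0,0],[0,0,0],[0,0,0],[0,0,0],[0,0,0]],"hand":[-1,-1,-1,-1,-1]}'
```

```text
t: 1.7
ee_pos: [585.9, 300.1, 16.6]
orientation: [2.179, 1.898, -0.389]
ft_force: [-0.0, -0.2, 0.7]
width: 87.8
t 1.7 at [585.9 300.1  16.6] F [-0.  -0.2  0.7] w 87.8 q [ 0.58  0.84  1.47 -0.29  1.09  0.88]
world goal [588.1 296.3  14.5] translation [-2.5, 2.7, 3.1] delta_rot [-0.001, 0.001, 0.007]
t: 2.2
ee_pos: [588.1, 300.7, 20.1]
orientation: [2.181, 1.896, -0.381]
ft_force: [-0.5, -0.6, -0.8]
width: 51.3
```

```bash
python3 - <<'E'
from g import *
MO=np.array([587.1,289.8,0]);delta(MO+fr(-98.3).apply([-6.6,0,14.5]),tool(-98.3,20))
E
```

```text
t 2.2 at [588.1 300.7  20.1] F [-0.5 -0.6 -0.8] w 51.3 q [ 0.58  0.83  1.47 -0.29  1.09  0.88]
world goal [588.1 296.3  14.5] translation [-2.2, 0.6, 6.7] delta_rot [0.002, -0.003, 0.005]
```

```bash
python3 -m jog '{"delta_rot":[[0,0,0.005],[0,0,0.005],[0,0,0.005],[0,0,0.005],[0,0,0.005]],"translation":[[-2,0.5,6.5],[-2,0.5,6.5],[-2,0.5,6.5],[-2,0.5,6.5],[-2,0.5,6.5]],"hand":[0.2,0.2,0.2,0.1,-0.1]}'
python3 -m jog '{"delta_rot":[[0,0,0],[0,0,0],[0,0,0],[0,0,0],[0,0,0]],"translation":[[0,0,0],[0,0,0],[0,0,0],[0,0,0],[0,0,0]],"hand":[-1,-1,-1,-1,-1]}'
python3 -m jog '{"delta_rot":[[0,0,0],[0,0,0],[0,0,0],[0,0,0],[0,0,0]],"translation":[[0,0,0],[0,0,0],[0,0,0],[0,0,0],[0,0,0]],"hand":[-1,-1,-1,-1,-1]}'
python3 - <<'E'
from g import *
MO=np.array([587.1,289.8,0]);delta(MO+fr(-98.3).apply([-6.6,0,64.5]),tool(-98.3,20))
E
```

```text
t: 2.7
ee_pos: [587.8, 296.5, 14.1]
orientation: [2.185, 1.89, -0.381]
ft_force: [-0.7, 0.2, 0.3]
width: 43.4
t: 3.2
ee_pos: [587.9, 296.6, 14.2]
orientation: [2.185, 1.89, -0.381]
ft_force: [0.3, -0.2, 0.5]
width: 29.7
t: 3.7
ee_pos: [587.9, 296.6, 14.2]
orientation: [2.185, 1.89, -0.381]
ft_force: [2.0, 1.1, 1.1]
width: 29.5
t 3.7 at [587.9 296.6  14.2] F [2.  1.1 1.1] w 29.5 q [ 0.57  0.84  1.48 -0.3   1.08  0.89]
world goal [588.1 296.3  64.5] translation [-17.3, 0.3, -47.3] delta_rot [0.002, -0.002, 0.0]
```

```bash
python3 -m jog '{"delta_rot":[[0,0,0],[0,0,0],[0,0,0],[0,0,0],[0,0,0]],"translation":[[-7,0,-19],[-14,0,-38],[-17.3,0,-47.3],[-17.3,0,-47.3],[-17.3,0,-47.3]],"hand":[-1,-1,-1,-1,-1]}'
python3 - <<'E'
from g import *
delta(fix([-82,0,60]),tool(FY,20))
E
```

```text
t: 4.2
ee_pos: [587.6, 296.4, 65.1]
orientation: [2.185, 1.89, -0.38]
ft_force: [0.5, -0.7, -3.7]
width: 30.1
t 4.2 at [587.6 296.4  65.1] F [ 0.5 -0.7 -3.7] w 30.1 q [ 0.57  0.77  1.47 -0.29  1.15  0.87]
world goal [583.8 103.9  60. ] translation [-177.9, 23.9, 69.6] delta_rot [-0.063, -0.003, -0.18]
```

```bash
python3 -m jog '{"delta_rot":[[0,0,0],[-0.063,-0.003,-0.18],[-0.063,-0.003,-0.18],[-0.063,-0.003,-0.18],[-0.063,-0.003,-0.18]],"translation":[[-36,5,14],[-72,10,28],[-108,14,42],[-144,19,56],[-178,24,69.6]],"hand":[-1,-1,-1,-1,-1]}'
python3 -m jog '{"delta_rot":[[0,0,0],[0,0,0],[0,0,0]],"translation":[[0,0,0],[0,0,0],[0,0,0]],"hand":[-1,-1,-1]}'
python3 - <<'E'
from g import *
delta(fix([-82,0,35]),tool(FY,20)); print(tofix(get_obs()["ee_pos"]))
a=optics.get_image("top")[:,:,::-1];b=optics.get_image("side")[:,:,::-1]
cv2.imwrite("pics/top2.png",a);cv2.imwrite("pics/side2.png",b)
A=cv2.resize(a[180:250,220:350],None,fx=5,fy=5,interpolation=2)
B=cv2.resize(b[150:320,260:390],None,fx=3,fy=3,interpolation=2)
C=np.zeros((860,650,3),np.uint8);
cv2.imwrite("pics/c2.png",cv2.resize(np.hstack([cv2.copyMakeBorder(A,0,160,0,0,0),B]),None,fx=.75,fy=.75))
print((A.shape,B.shape))
E
```

```text
t: 4.7
ee_pos: [582.8, 102.1, 58.9]
orientation: [1.98, 2.076, -0.353]
ft_force: [1.0, 0.2, -3.7]
width: 29.8
t: 5.0
ee_pos: [584.0, 104.4, 59.3]
orientation: [1.98, 2.075, -0.351]
ft_force: [-0.2, 0.5, -2.4]
width: 29.6
t 5.0 at [584.  104.4  59.3] F [-0.2  0.5 -2.4] w 29.6 q [ 0.33  0.66  1.74 -0.43  0.9   0.58]
world goal [583.8 103.9  35. ] translation [7.8, -0.2, 23.0] delta_rot [-0.001, 0.001, 0.0]
[-82.51124508   0.23105789  59.26229085]
((350, 650, 3), (510, 390, 3))
```

View pics/c2.png

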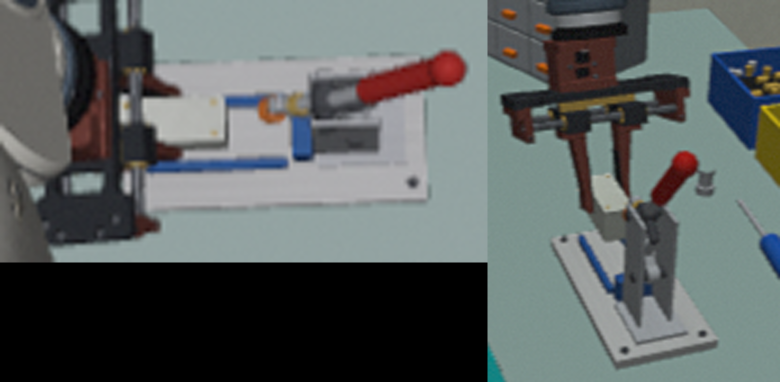

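```bash
python3 - <<'E'
from g import *
for p in((279.2,205.9),(280,218.1)): print(tofix(plane("top",p,81)))
# finer: white mask in front part
t=cv2.imread("pics/top2.png");h=cv2.cvtColor(t,cv2.COLOR_BGR2HSV)
print(t[200:224,276].tolist());print(t[211,270:290].tolist())
for r in ((203,213),(219,229)):
    b=cv2.inRange(h,(105,120,40),(125,255,255))[r[0]:r[1],278:296]; m=np.argwhere(b)[:,::-1]+[278,r[0]]
    print([tofix(plane("top",p,20)).round(1) for p in [m.mean(0)]])
E
```

```text
[-41.47468124  11.38884761  81.        ]
[-40.43421793 -18.3969003   81.        ]
[[175, 173, 173], [176, 174, 174], [175, 173, 173], [173, 171, 171], [175, 172, 172], [172, 173, 172], [147, 166, 172], [136, 165, 175], [165, 176, 177], [177, 180, 178], [177, 180, 178], [177, 180, 179], [177, 181, 179], [177, 180, 178], [165, 176, 177], [142, 167, 176], [168, 178, 180], [137, 141, 139], [87, 89, 89], [100, 101, 100], [160, 157, 158], [176, 173, 173], [146, 126, 118], [137, 84, 49]]
[[179, 183, 181], [180, 183, 181], [178, 182, 181], [178, 182, 181], [177, 181, 179], [177, 180, 179], [177, 180, 179], [177, 181, 179], [176, 180, 178], [178, 180, 179], [113, 113, 112], [177, 175, 175], [177, 174, 175], [177, 174, 175], [177, 175, 175], [177, 174, 174], [177, 174, 175], [177, 174, 175], [173, 172, 174], [92, 117, 157]]
[array([-33.1,  21.1,  20. ])]
[array([-28.7, -22.4,  20. ])]
```

```bash
python3 -m jog '{"delta_rot":[[0,0,0],[0,0,0],[0,0,0],[0,0,0],[0,0,0]],"translation":[[3.4,0.5,9.4],[6.8,0.5,18.8],[8.6,0.5,23.5],[9.6,0.5,26.3],[9.6,0.5,26.3]],"hand":[-1,-1,-1,-1,-1]}'
python3 - <<'E'
from g import *
delta(fix([-82,0.7,26.5]),tool(FY,20)); print(tofix(get_obs()["ee_pos"]))
E
```

```text
t: 5.6
ee_pos: [584.0, 103.7, 30.8]
orientation: [1.98, 2.076, -0.353]
ft_force: [-0.2, -0.7, -2.4]
width: 29.7
t 5.6 at [584.  103.7  30.8] F [-0.2 -0.7 -2.4] w 29.7 q [ 0.33  0.7   1.74 -0.45  0.86  0.61]
world goal [584.5 103.9  26.5] translation [1.7, 0.6, 3.9] delta_rot [-0.002, 0.001, 0.0]
[-81.78653768   0.14518634  30.7758711 ]
```

```bash
python3 -m jog '{"delta_rot":[[0,0,0],[0,0,0],[0,0,0],[0,0,0]],"translation":[[0.7,0,1.9],[1.2,0,3.2],[1.5,0,4.1],[1.5,0,4.1]],"hand":[-1,-1,-1,-1]}'
python3 - <<'E'
from g import *
o=get_obs();print(tofix(o["ee_pos"]),o["ft_force"])
E
```

```text
t: 6.0
ee_pos: [584.4, 103.8, 27.2]
orientation: [1.98, 2.075, -0.351]
ft_force: [-0.7, -0.5, -3.3]
width: 29.9
[-81.81782353   0.60467683  27.20127516] [-0.6919464  -0.50069166 -3.34738857]
```

```bash
python3 -m jog '{"delta_rot":[[0,0,0],[0,0,0],[0,0,0]],"translation":[[0.3,0,0.8],[0.4,0,1.1],[0.4,0,1.1]],"hand":[-1,-1,-1]}'
python3 - <<'E'
from g import *
o=get_obs();print(tofix(o["ee_pos"]),o["ft_force"])
E
```

```text
t: 6.3
ee_pos: [584.5, 103.8, 26.2]
orientation: [1.98, 2.075, -0.351]
ft_force: [0.1, -0.4, -1.4]
width: 30.2
[-81.8564235    0.67371483  26.22068552] [ 0.07010714 -0.35956896 -1.38926477]
```

```bash
python3 -m jog '{"delta_rot":[[0,0,0],[0,0,0],[0,0,0],[0,0,0],[0,0,0]],"translation":[[-7,0,2.5],[-14,0,5.1],[-21,0,7.6],[-28.2,0,10.3],[-32,0,11.6]],"hand":[-1,-1,-1,-1,-1]}'
python3 -m jog '{"delta_rot":[[0,0,0],[0,0,0]],"translation":[[0,0,0],[0,0,0]],"hand":[-1,-1]}'
python3 - <<'E'
from g import *
o=get_obs();print(tofix(o["ee_pos"]),fr(FY).inv().apply(o["ft_force"]))
E
```

```text
t: 6.8
ee_pos: [586.1, 68.8, 26.2]
orientation: [1.981, 2.074, -0.351]
ft_force: [0.8, 1.4, -1.1]
width: 29.6
t: 7.0
ee_pos: [585.9, 69.2, 26.2]
orientation: [1.98, 2.074, -0.352]
ft_force: [0.3, -2.4, 0.3]
width: 29.6
[-47.18922034   0.46897971  26.20891441] [2.39818642 0.17149348 0.29344897]
```

```bash
python3 -m jog '{"delta_rot":[[0,0,0],[0,0,0],[0,0,0],[0,0,0]],"translation":[[-1.1,0,0.4],[-2.2,0,0.8],[-3.3,0,1.2],[-4.4,0,1.6]],"hand":[-1,-1,-1,-1]}'
python3 - <<'E'
from g import *
o=get_obs();print(tofix(o["ee_pos"]),fr(FY).inv().apply(o["ft_force"]))
E
python3 -m jog '{"delta_rot":[[0,0,0],[0,0,0]],"translation":[[-0.9,0,0.35],[-1.8,0,0.7]],"hand":[-1,-1]}'
python3 - <<'E'
from g import *
o=get_obs();print(tofix(o["ee_pos"]),fr(FY).inv().apply(o["ft_force"]))
E
```

```text
t: 7.4
ee_pos: [586.5, 65.4, 26.2]
orientation: [1.98, 2.075, -0.35]
ft_force: [-0.6, 1.7, 0.6]
width: 30.1
[-43.45742846   0.83766111  26.1799655 ] [-1.77034879 -0.50901446  0.63809864]
t: 7.6
ee_pos: [586.6, 63.4, 26.2]
orientation: [1.98, 2.075, -0.35]
ft_force: [-2.7, 9.3, 5.4]
width: 29.5
[-41.37514004   0.80510458  26.16128894] [-9.41069928 -2.29423703  5.43155944]
```

```bash
python3 -m jog '{"delta_rot":[[0,0,0],[0,0,0]],"translation":[[-0.7,0,0.3],[-0.7,0,0.3]],"hand":[-1,-1]}'
python3 - <<'E'
from g import *
o=get_obs();print(tofix(o["ee_pos"]),fr(FY).inv().apply(o["ft_force"]))
for n in("top","side"):cv2.imwrite(f"pics/{n}3.png",optics.get_image(n)[:,:,::-1])
E
```

```text
t: 7.8
ee_pos: [586.5, 63.4, 26.2]
orientation: [1.981, 2.075, -0.348]
ft_force: [-2.0, 7.7, 2.8]
width: 29.6
[-41.38510728   0.7889119   26.16390216] [-7.82446196 -1.58756872  2.8021623 ]
```

```bash
python3 -m jog '{"delta_rot":[[0,0,0],[0,0,0],[0,0,0],[0,0,0],[0,0,0]],"translation":[[0,0,0],[0,0,0],[0,0,0],[0,0,0],[0,0,0]],"hand":[0.2,0.2,0.2,0.2,0.2]}'
python3 -m jog '{"delta_rot":[[0,0,0],[0,0,0],[0,0,0],[0,0,0],[0,0,0]],"translation":[[0,0,-10],[0,0,-45],[0,0,-90],[0,0,-120],[0,0,-120]],"hand":[0.2,0.2,0.2,0.2,0.2]}'
python3 - <<'E'
from g import *
o=get_obs();print(tofix(o["ee_pos"]),fr(FY).inv().apply(o["ft_force"]))
a=optics.get_image("top")[:,:,::-1];b=optics.get_image("side")[:,:,::-1]
cv2.imwrite("pics/top4.png",a);cv2.imwrite("pics/side4.png",b)
A=cv2.resize(a[180:250,220:350],None,fx=4,fy=4,interpolation=2)
B=cv2.resize(b[200:320,280:370],None,fx=3,fy=3,interpolation=2)
cv2.imwrite("pics/c3.png",np.hstack([cv2.copyMakeBorder(A,0,80,0,0,0),B]))
E
```

```text
t: 8.4
ee_pos: [586.3, 62.2, 26.0]
orientation: [1.98, 2.075, -0.351]
ft_force: [0.3, -0.0, 0.2]
width: 52.4
t: 8.9
ee_pos: [587.3, 105.8, 143.7]
orientation: [1.978, 2.073, -0.339]
ft_force: [0.8, -0.2, 0.5]
width: 52.6
[-83.70325264   3.58483005 143.69399641] [0.2029705  0.76386576 0.48128351]
```

View pics/c3.png

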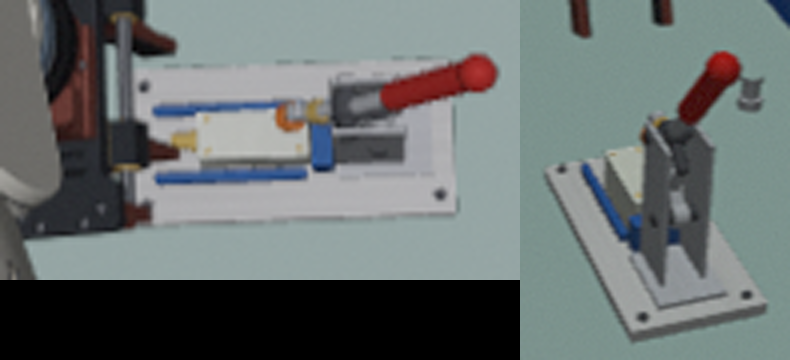

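```bash
cat >> g.py <<'E'
def hpose(th,r=78,off=0,tilt=None):
    a=np.radians(th);u=np.array([np.cos(a),0,np.sin(a)]);n=np.array([-np.sin(a),0,np.cos(a)])
    return fix(np.array([24,0.3,117])+r*u+(9+off)*n),tool(FY,th if tilt is None else tilt)
def feel():
    o=get_obs();f=fr(FY).inv().apply(o["ft_force"]);z=R.from_rotvec(o["orientation"]).apply([0,0,1])
    p=tofix(o["ee_pos"]);d=p-[24,0,117]
    r=np.hypot(d[0],d[2]);print("tip",p.round(1),"handle deg",round(np.degrees(np.arctan2(d[2],d[0])-np.arcsin(9/r)),1),"r",round(r,1),"F fix",f.round(1),"along tool",round(-float(z@np.array(o["ft_force"])),1))
E
python3 - <<'E'
from g import *
print("rear/nose",tofix(plane("top",(269.2,214.5),48)),tofix(plane("top",(297.7,213.5),48)))
delta(*hpose(51,off=30,tilt=40))
E
```

```text
rear/nose [-68.63437166  -2.90031434  48.        ] [ 1.51544224 -2.964202   48.        ]
t 9.0 at [584.7 104.  139.7] F [-0.6 -0.1 -0.4] w 52.6 q [ 0.33  0.54  1.71 -0.4   1.03  0.51]
world goal [590.  -20.7 202.2] translation [-138.6, -0.6, -15.9] delta_rot [0.001, -0.349, -0.0]
```

```bash
python3 -m jog '{"delta_rot":[[0,-0.1,0],[0,-0.2,0],[0,-0.3,0],[0,-0.349,0],[0,-0.349,0]],"translation":[[-30,0,-30],[-60,0,-30],[-95,0,-25],[-125,0,-20],[-138.6,-0.6,-15.9]],"hand":[-1,-1,-1,-1,-1]}'
python3 -m jog '{"delta_rot":[[0,0,0],[0,0,0],[0,0,0],[0,0,0]],"translation":[[0,0,0],[0,0,0],[0,0,0],[0,0,0]],"hand":[-1,-1,-1,-1]}'
python3 - <<'E'
from g import *
feel();delta(*hpose(51,off=8,tilt=40));delta(*hpose(45,off=0,tilt=40))
E
```

```text
t: 9.5
ee_pos: [588.5, -22.6, 199.3]
orientation: [1.767, 1.855, -0.651]
ft_force: [-0.6, -0.0, -0.4]
width: 16.5
t: 9.9
ee_pos: [590.0, -20.5, 201.2]
orientation: [1.768, 1.854, -0.644]
ft_force: [-0.0, 0.1, 0.0]
width: 0.7
tip [ 42.5   0.3 201.2] handle deg 71.6 r 86.2 F fix [-0.1 -0.   0. ] along tool 0.1
t 9.9 at [590.  -20.5 201.2] F [-0.   0.1  0. ] w 0.7 q [ 0.28  0.52  1.73 -0.74  1.2   0.62]
world goal [590.8 -37.8 188.3] translation [-5.0, 0.0, 21.0] delta_rot [-0.0, 0.0, 0.0]
t 9.9 at [590.  -20.5 201.2] F [-0.   0.1  0. ] w 0.7 q [ 0.28  0.52  1.73 -0.74  1.2   0.62]
world goal [591.4 -50.7 178.5] translation [-8.6, 0.0, 36.8] delta_rot [-0.0, 0.0, 0.0]
```

```bash
python3 -m jog '{"delta_rot":[[0,0,0],[0,0,0],[0,0,0],[0,0,0],[0,0,0]],"translation":[[-2.5,0,10.5],[-5,0,21],[-6,0,26],[-7,0,31],[-8,0,35]],"hand":[-1,-1,-1,-1,-1]}'
python3 - <<'E'
from g import *
feel();a,b=delta,0
for th in(42,39,36,33,30): delta(*hpose(th,tilt=min(th,38)))
E
```

```text
t: 10.4
ee_pos: [591.0, -50.2, 179.2]
orientation: [1.769, 1.853, -0.646]
ft_force: [-0.5, 1.2, 0.3]
width: 0.7
tip [ 7.230e+01 -1.000e-01  1.792e+02] handle deg 45.6 r 78.7 F fix [-1.2 -0.4  0.3] along tool 1.0
t 10.4 at [591.  -50.2 179.2] F [-0.5  1.2  0.3] w 0.7 q [ 0.23  0.54  1.76 -0.77  1.14  0.62]
world goal [591.6 -53.8 175.9] translation [-0.7, 0.4, 4.9] delta_rot [-0.001, 0.036, 0.0]
t 10.4 at [591.  -50.2 179.2] F [-0.5  1.2  0.3] w 0.7 q [ 0.23  0.54  1.76 -0.77  1.14  0.62]
world goal [591.7 -56.9 173.1] translation [-1.2, 0.4, 9.0] delta_rot [-0.001, 0.036, 0.0]
t 10.4 at [591.  -50.2 179.2] F [-0.5  1.2  0.3] w 0.7 q [ 0.23  0.54  1.76 -0.77  1.14  0.62]
world goal [591.9 -59.7 170.1] translation [-1.5, 0.4, 13.1] delta_rot [-0.001, 0.071, 0.0]
t 10.4 at [591.  -50.2 179.2] F [-0.5  1.2  0.3] w 0.7 q [ 0.23  0.54  1.76 -0.77  1.14  0.62]
world goal [592.  -62.4 167. ] translation [-1.6, 0.4, 17.2] delta_rot [-0.001, 0.123, -0.0]
t 10.4 at [591.  -50.2 179.2] F [-0.5  1.2  0.3] w 0.7 q [ 0.23  0.54  1.76 -0.77  1.14  0.62]
world goal [592.1 -64.9 163.8] translation [-1.4, 0.5, 21.3] delta_rot [-0.001, 0.175, -0.0]
```

```bash
python3 -m jog '{"delta_rot":[[0,0.036,0],[0,0.036,0],[0,0.071,0],[0,0.1,0],[0,0.1,0]],"translation":[[-0.7,0.3,4.9],[-1.2,0.3,9],[-1.5,0.3,13],[-1.6,0.3,15],[-1.6,0.3,15]],"hand":[-1,-1,-1,-1,-1]}'
python3 - <<'E'
from g import *
feel()
for th in(33,31,29,27): delta(*hpose(th))
E
```

```text
t: 10.9
ee_pos: [592.0, -61.3, 169.5]
orientation: [1.833, 1.918, -0.565]
ft_force: [-0.7, 0.4, 0.7]
width: 0.6
tip [ 83.4   0.4 169.5] handle deg 34.9 r 79.3 F fix [-0.4 -0.6  0.7] along tool 0.8
t 10.9 at [592.  -61.3 169.5] F [-0.7  0.4  0.7] w 0.6 q [ 0.17  0.52  1.77 -0.69  1.06  0.54]
world goal [592.  -62.4 167. ] translation [0.5, -0.1, 2.7] delta_rot [-0.001, 0.022, -0.002]
t 10.9 at [592.  -61.3 169.5] F [-0.7  0.4  0.7] w 0.6 q [ 0.17  0.52  1.77 -0.69  1.06  0.54]
world goal [592.1 -64.1 164.9] translation [0.3, -0.1, 5.4] delta_rot [-0.001, 0.057, -0.002]
t 10.9 at [592.  -61.3 169.5] F [-0.7  0.4  0.7] w 0.6 q [ 0.17  0.52  1.77 -0.69  1.06  0.54]
world goal [592.1 -65.7 162.7] translation [0.2, -0.1, 8.1] delta_rot [-0.001, 0.092, -0.002]
t 10.9 at [592.  -61.3 169.5] F [-0.7  0.4  0.7] w 0.6 q [ 0.17  0.52  1.77 -0.69  1.06  0.54]
world goal [592.2 -67.3 160.4] translation [0.2, -0.1, 10.9] delta_rot [-0.001, 0.127, -0.002]
```

```bash
python3 -m jog '{"delta_rot":[[0,0.022,0],[0,0.04,0],[0,0.057,0],[0,0.075,0],[0,0.092,0]],"translation":[[0.5,0,2.7],[0.4,0,4],[0.3,0,5.4],[0.2,0,6.8],[0.2,0,8.1]],"hand":[-1,-1,-1,-1,-1]}'
python3 - <<'E'
from g import *
feel()
for th in(27,25,23): delta(*hpose(th))
E
```

```text
t: 11.4
ee_pos: [592.2, -65.0, 162.2]
orientation: [1.888, 1.979, -0.488]
ft_force: [0.7, 0.6, 1.5]
width: 0.7
tip [ 87.1   0.4 162.2] handle deg 29.0 r 77.6 F fix [-0.5  0.8  1.5] along tool 1.6
t 11.4 at [592.2 -65.  162.2] F [0.7 0.6 1.5] w 0.7 q [ 0.12  0.5   1.77 -0.61  1.    0.45]
world goal [592.2 -67.3 160.4] translation [-1.1, -0.1, 2.7] delta_rot [-0.001, 0.034, -0.0]
t 11.4 at [592.2 -65.  162.2] F [0.7 0.6 1.5] w 0.7 q [ 0.12  0.5   1.77 -0.61  1.    0.45]
world goal [592.3 -68.8 158.1] translation [-1.3, -0.1, 5.4] delta_rot [-0.001, 0.069, -0.0]
t 11.4 at [592.2 -65.  162.2] F [0.7 0.6 1.5] w 0.7 q [ 0.12  0.5   1.77 -0.61  1.    0.45]
world goal [592.3 -70.2 155.8] translation [-1.4, -0.1, 8.2] delta_rot [-0.001, 0.104, -0.0]
```

```bash
python3 -m jog '{"delta_rot":[[0,0.017,0],[0,0.034,0],[0,0.052,0],[0,0.069,0],[0,0.104,0]],"translation":[[-1,0,1.4],[-1.1,0,2.7],[-1.2,0,4],[-1.3,0,5.4],[-1.4,0,8]],"hand":[-1,-1,-1,-1,-1]}'
python3 - <<'E'
from g import *
feel()
for th in(21,19,17): delta(*hpose(th))
E
```

```text
t: 11.9
ee_pos: [592.4, -69.9, 155.9]
orientation: [1.949, 2.044, -0.398]
ft_force: [1.0, 0.8, 1.2]
width: 0.7
tip [ 92.    0.3 155.9] handle deg 23.1 r 78.4 F fix [-0.8  1.1  1.2] along tool 1.4
t 11.9 at [592.4 -69.9 155.9] F [1.  0.8 1.2] w 0.7 q [ 0.07  0.49  1.77 -0.5   0.95  0.33]
world goal [592.4 -71.5 153.4] translation [-0.5, -0.0, 2.9] delta_rot [-0.001, 0.035, 0.001]
t 11.9 at [592.4 -69.9 155.9] F [1.  0.8 1.2] w 0.7 q [ 0.07  0.49  1.77 -0.5   0.95  0.33]
world goal [592.5 -72.7 150.9] translation [-0.6, -0.0, 5.7] delta_rot [-0.001, 0.07, 0.001]
t 11.9 at [592.4 -69.9 155.9] F [1.  0.8 1.2] w 0.7 q [ 0.07  0.49  1.77 -0.5   0.95  0.33]
world goal [592.5 -73.8 148.4] translation [-0.7, -0.0, 8.4] delta_rot [-0.001, 0.105, 0.001]
```

```bash
python3 -m jog '{"delta_rot":[[0,0.02,0],[0,0.035,0],[0,0.05,0],[0,0.07,0],[0,0.087,0]],"translation":[[-0.4,0,1.5],[-0.5,0,2.9],[-0.5,0,4.3],[-0.6,0,5.7],[-0.6,0,7]],"hand":[-1,-1,-1,-1,-1]}'
python3 - <<'E'
from g import *
feel()
for th in(16,14,12): delta(*hpose(th))
E
```

```text
t: 12.4
ee_pos: [592.5, -73.6, 149.8]
orientation: [2.0, 2.096, -0.318]
ft_force: [0.3, -0.4, 0.8]
width: 0.4
tip [ 95.7   0.3 149.8] handle deg 18.0 r 78.8 F fix [0.4 0.3 0.8] along tool 0.6
t 12.4 at [592.5 -73.6 149.8] F [ 0.3 -0.4  0.8] w 0.4 q [ 0.02  0.48  1.77 -0.4   0.92  0.22]
world goal [592.5 -74.4 147.2] translation [0.0, -0.0, 2.7] delta_rot [-0.001, 0.036, -0.0]
t 12.4 at [592.5 -73.6 149.8] F [ 0.3 -0.4  0.8] w 0.4 q [ 0.02  0.48  1.77 -0.4   0.92  0.22]
world goal [592.6 -75.4 144.6] translation [-0.1, -0.0, 5.5] delta_rot [-0.001, 0.07, -0.0]
t 12.4 at [592.5 -73.6 149.8] F [ 0.3 -0.4  0.8] w 0.4 q [ 0.02  0.48  1.77 -0.4   0.92  0.22]
world goal [592.6 -76.3 142. ] translation [-0.2, -0.0, 8.2] delta_rot [-0.001, 0.105, -0.0]
```

```bash
python3 - <<'E'
from g import *
b=optics.get_image("side")[:,:,::-1];cv2.imwrite("pics/side5.png",b)
crop(b,270,190,120,120,5,"pics/c4.png");feel()
E
```

```text
tip [ 95.9   0.2 149.7] handle deg 17.9 r 79.0 F fix [-0.1 -0.2  0.5] along tool 0.5
```

View pics/c4.png

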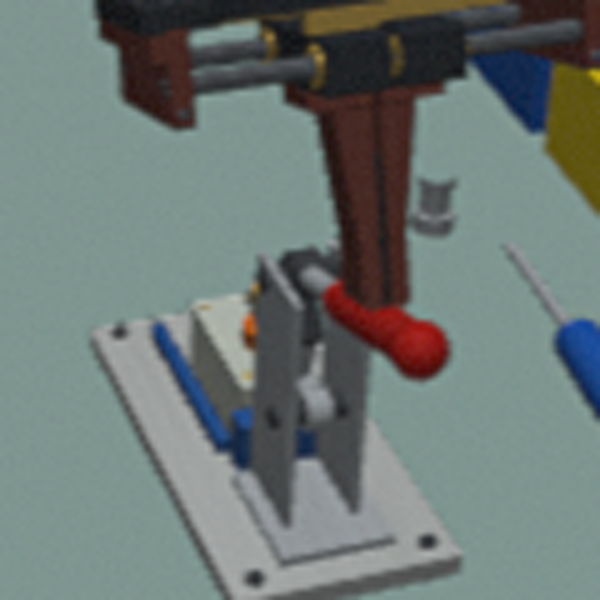

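```bash
python3 - <<'E'
from g import *
b=cv2.imread("pics/side5.png");h=cv2.cvtColor(b,cv2.COLOR_BGR2HSV)
m=cv2.inRange(h,(5,150,90),(16,255,255))[235:275,305:335];q=np.argwhere(m)[:,::-1]+[305,235];print(q.mean(0),q.min(0),q.max(0))
for z in(48,58,68,78):print(z,proj("side",fix([-18,0,z])),proj("side",fix([-18,-9,z])))
E
```

```text
[319.625 255.   ] [319 253] [320 257]
48 [321.78648092 261.49367838] [317.86554071 262.20092327]
58 [321.93822351 257.66986125] [317.99517932 258.37087199]
68 [322.09166495 253.80195508] [318.12628578 254.49652832]
78 [322.2468316  249.88925115] [318.25888319 250.57717797]
```

```bash
python3 -m jog '{"delta_rot":[[0,0.018,0],[0,0.036,0],[0,0.053,0],[0,0.07,0],[0,0.087,0]],"translation":[[0,0,1.5],[0,0,2.9],[0,0,4.2],[-0.1,0,5.6],[-0.2,0,7]],"hand":[-1,-1,-1,-1,-1]}'
python3 - <<'E'
from g import *
feel()
for th in(11,9,7): delta(*hpose(th))
E
```

```text
t: 12.95
ee_pos: [592.6, -75.8, 143.1]
orientation: [2.049, 2.147, -0.235]
ft_force: [-0.4, -0.9, 1.9]
width: 0.3
tip [ 97.9   0.3 143.1] handle deg 12.8 r 78.4 F fix [ 0.9 -0.4  1.9] along tool 1.7
t 12.95 at [592.6 -75.8 143.1] F [-0.4 -0.9  1.9] w 0.3 q [-0.03  0.48  1.77 -0.29  0.89  0.11]
world goal [592.7 -76.7 140.7] translation [-0.4, -0.0, 2.5] delta_rot [-0.001, 0.035, -0.0]
t 12.95 at [592.6 -75.8 143.1] F [-0.4 -0.9  1.9] w 0.3 q [-0.03  0.48  1.77 -0.29  0.89  0.11]
world goal [592.7 -77.5 138.1] translation [-0.6, -0.0, 5.2] delta_rot [-0.001, 0.07, -0.0]
t 12.95 at [592.6 -75.8 143.1] F [-0.4 -0.9  1.9] w 0.3 q [-0.03  0.48  1.77 -0.29  0.89  0.11]
world goal [592.7 -78.2 135.4] translation [-0.6, -0.0, 8.0] delta_rot [-0.001, 0.105, -0.0]
```

```bash
python3 -m jog '{"delta_rot":[[0,0.018,0],[0,0.035,0],[0,0.053,0],[0,0.07,0],[0,0.078,0]],"translation":[[-0.2,0,1.3],[-0.4,0,2.5],[-0.5,0,3.9],[-0.6,0,5.2],[-0.6,0,6]],"hand":[-1,-1,-1,-1,-1]}'
python3 - <<'E'
from g import *
feel()
for th in(7,5,3): delta(*hpose(th))
E
```

```text
t: 13.45
ee_pos: [592.7, -77.7, 137.5]
orientation: [2.092, 2.191, -0.157]
ft_force: [-0.6, 1.9, 3.3]
width: 0.4
tip [ 99.8   0.3 137.5] handle deg 8.5 r 78.5 F fix [-1.9 -0.5  3.3] along tool 3.6
t 13.45 at [592.7 -77.7 137.5] F [-0.6  1.9  3.3] w 0.4 q [-0.07  0.49  1.77 -0.19  0.88  0.  ]
world goal [592.7 -78.2 135.4] translation [-0.2, -0.0, 2.1] delta_rot [-0.001, 0.027, -0.001]
t 13.45 at [592.7 -77.7 137.5] F [-0.6  1.9  3.3] w 0.4 q [-0.07  0.49  1.77 -0.19  0.88  0.  ]
world goal [592.8 -78.8 132.8] translation [-0.4, -0.0, 4.8] delta_rot [-0.001, 0.062, -0.001]
t 13.45 at [592.7 -77.7 137.5] F [-0.6  1.9  3.3] w 0.4 q [-0.07  0.49  1.77 -0.19  0.88  0.  ]
world goal [592.8 -79.3 130.1] translation [-0.5, -0.0, 7.5] delta_rot [-0.001, 0.097, -0.001]
```

Force is rising to 3.6 N, so the pad may be meeting the module. I'll take smaller steps.

```bash
python3 -m jog '{"delta_rot":[[0,0.013,0],[0,0.027,0],[0,0.04,0],[0,0.05,0]],"translation":[[-0.1,0,1],[-0.2,0,2],[-0.3,0,3],[-0.4,0,4]],"hand":[-1,-1,-1,-1]}'
python3 - <<'E'
from g import *
feel()
E
python3 -m jog '{"delta_rot":[[0,0.013,0],[0,0.027,0],[0,0.04,0]],"translation":[[-0.1,0,1],[-0.2,0,2],[-0.2,0,3]],"hand":[-1,-1,-1]}'
python3 - <<'E'
from g import *
feel()
for th in(3,1,-1): delta(*hpose(th))
E
```

```text
t: 13.85
ee_pos: [592.9, -78.6, 133.7]
orientation: [2.118, 2.219, -0.106]
ft_force: [-0.6, 2.6, 4.6]
width: 0.3
tip [100.7   0.4 133.7] handle deg 5.7 r 78.5 F fix [-2.6 -0.5  4.6] along tool 4.9
t: 14.15
ee_pos: [593.0, -79.1, 130.8]
orientation: [2.139, 2.241, -0.064]
ft_force: [-0.2, 0.4, 5.7]
width: 0.4
tip [101.2   0.5 130.8] handle deg 3.6 r 78.5 F fix [-0.4 -0.1  5.7] along tool 5.8
t 14.15 at [593.  -79.1 130.8] F [-0.2  0.4  5.7] w 0.4 q [-0.12  0.5   1.76 -0.08  0.88 -0.12]
world goal [592.8 -79.3 130.1] translation [-0.1, -0.2, 0.8] delta_rot [-0.0, 0.008, -0.0]
t 14.15 at [593.  -79.1 130.8] F [-0.2  0.4  5.7] w 0.4 q [-0.12  0.5   1.76 -0.08  0.88 -0.12]
world goal [592.8 -79.7 127.4] translation [-0.4, -0.2, 3.5] delta_rot [-0.0, 0.042, -0.0]
t 14.15 at [593.  -79.1 130.8] F [-0.2  0.4  5.7] w 0.4 q [-0.12  0.5   1.76 -0.08  0.88 -0.12]
world goal [592.8 -80.  124.6] translation [-0.5, -0.2, 6.2] delta_rot [-0.0, 0.077, -0.0]
```

```bash
for i in 1 2; do python3 -m jog '{"delta_rot":[[0,0.013,0],[0,0.027,0],[0,0.04,0]],"translation":[[-0.1,0,1],[-0.2,0,2],[-0.3,0,3]],"hand":[-1,-1,-1]}' >/dev/null
python3 -c 'from g import *;feel()'; done
```

```text
tip [101.7   0.5 127.8] handle deg 1.4 r 78.5 F fix [-2.1 -0.3  5.9] along tool 5.9
tip [102.1   0.4 124.8] handle deg -0.9 r 78.5 F fix [-1.4  0.1  5.8] along tool 5.7
```

```bash
python3 -m jog '{"delta_rot":[[0,0.013,0],[0,0.027,0],[0,0.04,0]],"translation":[[-0.1,0,1],[-0.2,0,2],[-0.3,0,3]],"hand":[-1,-1,-1]}' >/dev/null
python3 -c 'from g import *;feel()'
python3 -m jog '{"delta_rot":[[0,0.013,0],[0,0.027,0]],"translation":[[-0.1,0,1],[-0.2,0,2]],"hand":[-1,-1]}' >/dev/null
python3 -c 'from g import *;feel()'
```

```text
tip [102.3   0.3 121.5] handle deg -3.3 r 78.5 F fix [-1.1  0.1  3. ] along tool 3.0
tip [102.5   0.2 119.4] handle deg -4.8 r 78.5 F fix [-1.6  0.5  2.8] along tool 2.7
```

```bash
for i in 1 2; do python3 -m jog '{"delta_rot":[[0,0.01,0],[0,0.02,0]],"translation":[[0,0,0.8],[-0.1,0,1.5]],"hand":[-1,-1]}' >/dev/null
python3 -c 'from g import *;feel()'; done
```

```text
tip [1.025e+02 1.000e-01 1.178e+02] handle deg -6.0 r 78.5 F fix [-1.3  0.8  1.8] along tool 1.7
tip [1.025e+02 1.000e-01 1.164e+02] handle deg -7.0 r 78.5 F fix [-0.   0.6  1. ] along tool 1.0
```

```bash
python3 -m jog '{"delta_rot":[[0,0.01,0],[0,0.02,0]],"translation":[[0,0,0.8],[-0.1,0,1.5]],"hand":[-1,-1]}' >/dev/null
python3 -c 'from g import *;feel()'
```

```text
tip [1.024e+02 1.000e-01 1.149e+02] handle deg -8.1 r 78.4 F fix [ 0.2  0.5 -0.9] along tool -0.9
```

```bash
python3 -m jog '{"delta_rot":[[0,0.01,0],[0,0.02,0]],"translation":[[0,0,0.8],[0,0,1.5]],"hand":[-1,-1]}' >/dev/null
python3 -c 'from g import *;feel()'
python3 -m jog '{"delta_rot":[[0,0.01,0],[0,0.014,0]],"translation":[[0,0,0.6],[0,0,1]],"hand":[-1,-1]}' >/dev/null
python3 -c 'from g import *;feel()'
```

```text
tip [1.021e+02 1.000e-01 1.134e+02] handle deg -9.2 r 78.2 F fix [-0.5  1.1  1. ] along tool 0.9
tip [102.1   0.4 112.9] handle deg -9.6 r 78.2 F fix [ 0.4 -0.9  4.4] along tool 4.4
```

```bash
python3 -m jog '{"delta_rot":[[0,0.01,0],[0,0.014,0]],"translation":[[0,0,0.5],[0,0,1]],"hand":[-1,-1]}' >/dev/null
python3 -c 'from g import *;feel()'
```

```text
tip [102.    0.7 112.3] handle deg -10.1 r 78.1 F fix [ 0.5 -1.6  7. ] along tool 7.0
```

```bash
python3 -m jog '{"delta_rot":[[0,0,0],[0,0,0],[0,0,0]],"translation":[[0,0,0.5],[0,0,1],[0,0,1]],"hand":[-1,-1,-1]}' >/dev/null
python3 -c 'from g import *;feel()'
```

```text
tip [101.9   0.9 111.8] handle deg -10.4 r 78.1 F fix [ 2.  -1.3  9.7] along tool 9.9
```

```bash
python3 -m jog '{"delta_rot":[[0,0,0],[0,0,0],[0,0,0],[0,0,0],[0,0,0]],"translation":[[0,0,-3],[0,0,-20],[0,0,-60],[0,0,-100],[0,0,-120]],"hand":[-1,-1,-1,-1,-1]}'
python3 - <<'E'
from g import *
a=optics.get_image("top")[:,:,::-1];b=optics.get_image("side")[:,:,::-1]
cv2.imwrite("pics/side6.png",b);cv2.imwrite("pics/top6.png",a)
A=cv2.resize(a[180:250,220:350],None,fx=3,fy=3,interpolation=2)
B=cv2.resize(b[200:320,270:370],None,fx=4,fy=4,interpolation=2)
cv2.imwrite("pics/c5.png",np.hstack([cv2.copyMakeBorder(A,0,270,0,0,0),B]));feel()
E
```

```text
t: 17.25
ee_pos: [595.2, -103.2, 231.6]
orientation: [-2.069, -2.168, -0.204]
ft_force: [1.3, -0.2, -0.4]
width: 0.5
tip [125.6   2.1 231.6] handle deg 45.1 r 153.2 F fix [-1.1 -0.3 -0.1] along tool -0.3
```

View pics/c5.png

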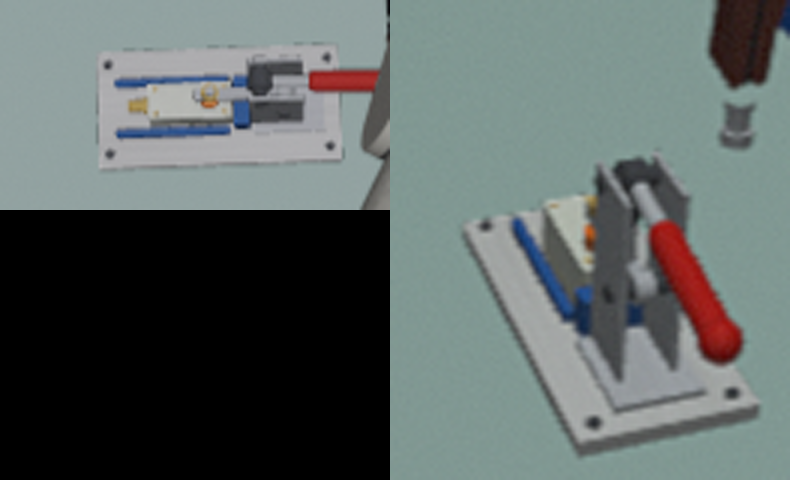

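```bash
python3 -m jog '{"delta_rot":[[0,0,0],[0,0,0],[0,0,0],[0,0,0],[0,0,0]],"translation":[[0,0,0],[0,0,0],[0,0,0],[0,0,0],[0,0,0]],"hand":[-1,-1,-1,-1,-1]}'
python3 - <<'E'
from g import *
b=optics.get_image("side")[:,:,::-1].copy();h=cv2.cvtColor(b,cv2.COLOR_BGR2HSV)
m=cv2.inRange(h,(5,150,90),(16,255,255))[235:280,305:335];q=np.argwhere(m)[:,::-1]+[305,235];print("pad",q.mean(0),q.min(0),q.max(0))
r=cv2.inRange(h,(0,150,60),(5,255,255))[240:300,325:365];q=np.argwhere(r)[:,::-1]+[325,240];print("red",q.min(0),q.max(0))
for th in(-5,-9.3,-13):
    a=np.radians(th);print(th,proj("side",fix([24+115*np.cos(a),0,117+115*np.sin(a)])))
feel();ctrl.close_job()
E
```

```text
t: 17.85
ee_pos: [593.6, -102.3, 227.7]
orientation: [-2.066, -2.165, -0.199]
ft_force: [0.2, 0.3, 0.1]
width: 0.4
pad [319.5 258.5] [319 257] [320 260]
red [335 255] [357 289]
-5 [352.46052528 281.82726028]
-9.3 [351.89510383 285.22657111]
-13 [351.30756935 287.9140113 ]
tip [1.245e+02 2.000e-01 2.279e+02] handle deg 44.4 r 149.7 F fix [-0.3  0.4  0.7] along tool 0.6
the job is handed in; nothing more can be done
```

The white module is in the blue channel against the stop, and the toggle clamp is closed on it. I handed the job in at about 17.9 s, with the arm clear and the wrist force near zero. I had no verdict and could not read the pad force directly.

- **Module:** I set it down on the channel floor and slid it forward until the wrist felt a hard stop at about 9 N. I then let go with the clamp still open. In the pictures it lies flat with its plain end at the stop.
- **Clamp:** Resistance on the handle rose to about 6 N and fell to zero near 8° below level. It then climbed steeply from about 9°, which is the end stop. The highest reading on the handle was about 10 N, against the 25 N limit.
- **After letting go:** The handle stayed down and the ball was where a 9° handle should put it. The pad had come down to the module's top in the side view.

Some checks disagreed:
- **Peak resistance:** the 6 N I read is below the 8 to 12 N described. I only read the force every 2 to 3 mm in that stretch, so I may have missed the peak.
- **Dead point to stop:** this was about 2° on my readings rather than 4°. The handle may have moved ahead of the fingers after the dead point.
- **Sideways position:** the camera put the module about 3 mm off the centre line, while the gripper put it within 1 mm. The rails allow at most 2.5 mm, so I took the difference as camera error.

I left everything else on the counter alone, but did not re-measure those items at the end.

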